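# Hang the lift-off gate on the conveyor's hinge pins

### The job

Hang the lift-off gate back on the small conveyor: pick up the panel that has a knuckle at each end of its top bar, and lower it between the two posts so that both knuckles drop fully over the two hinge pins and the gate hangs there freely and upright. Leave the other panel, the one with the plain short bar, standing where it is.

Things in the scene. Friction and masses are not known exactly. Their poses are not given: they have to be found in the camera images.
- gate_bar (a point): The gate, a loose T-shaped panel of about 0.35 kg standing on its foot. Point: centre of its aluminium top bar (179 mm long in y, 14 mm thick in x, 24 mm tall); grip it here from above across x. z up; same turned half round. Below: grey sheet in a frame 104 mm wide (y), 12 mm thick, then a foot 104 (y) x 44 (x) x 16 mm tall, its underside 92 mm below the point.
- gate_knuckle (a point): One of the gate's two dark steel knuckles, under the bar's ends: the middle of its roof's underside, 82.5 mm along y from the bar's centre and 12 mm below it (the other knuckle mirrors it). Each is a channel open downward, 14 mm long (y), 16 mm wide inside (x) for 16 mm down, then flared to a mouth some 40 mm wide, 28 mm below the roof. Axes as for gate_bar.
- pin_line (a point): Fixed conveyor's hinge: midway between two level 12 mm pins, on their axis (y), 135 mm above the table. Pins reach in from posts (inner faces 100 mm from the point, 158 mm tall) to ends 65 mm from it. Lower the gate between them from above: foot clears posts with bar centre over 250 mm up. Home: bar along y, centre 18 mm above the point, up to 10 mm off along y; foot 16 mm over the belt.
- spare_bar (a point): The other panel, to be left alone: loose, same foot, sheet and height as the gate, but with a plain top bar only 120 mm long (y) and no knuckles. Point: centre of its top bar, 92 mm above the table; axes as for the gate. It stands near the gate, in front of it or behind it as seen from the robot.
Things that resemble listed ones, but are neither listed nor needed, are in the scene too. What is shaped like the part that bears gate_bar but yellow is not meant.

How it is judged (in metres and radians):
At the end, for the whole second after the job is handed in: The gate hangs on both pins, released: bar centre within 10 mm of the pins' axis sideways and 14 mm of the middle along them, 10 to 23 mm above the axis; bar within 6 degrees of the pins, panel within 10 degrees of upright; the other panel within 30 mm of its start (x of gate_bar in the frame of pin_line between -0.01 and 0.01 m and y of gate_bar in the frame of pin_line between -0.014 and 0.014 m and z of gate_bar in the frame of pin_line between 0.01 and 0.023 m and angle between the y axis of gate_bar and the y axis of pin_line, either way round below 0.1 rad and angle between gate_bar's own z axis and vertical below 0.17 rad and distance of spare_bar from where it was at the start of the episode below 0.03 m); the robot touches nothing.
It fails at once if the other panel is knocked or carried away (moved more than 30 mm) (distance of spare_bar from where it was at the start of the episode above 0.03 m).
It also fails if it takes over 38 s, if anything falls off the work surface, if the arm or the gripper's body presses on something with over 40 N, if the wrist force passes 120 N, or if a joint passes its speed limit or range.

### The arm

A 6-joint arm with a two-finger parallel gripper is mounted at the origin on the work surface. World frame = base frame: x ahead of the robot, y to its left, z up, the work surface at z = 0. Lengths are in mm, angles in rad, forces in N, time in s.
With the tool pointing down it reaches from about 400 to 925 mm from the base axis. Payload 12.5 kg.
Tool frame: the origin (TCP) lies at the very end of the fingers, on their centre line; the grasp point (between the pads) lies env.grip_point_offset behind it (env.grip_point_offset is the distance from the TCP to the grasp point, in mm); y points along the fingers, z is the direction in which the jaws open and shut, and the axes are right-handed (so a half turn about y gives the same grasp; the last joint's range is limited). The gripper opens to 95 mm and grips with 3 to 60 N. Pads are 20 mm wide; open, the fingers measure 119 mm over their backs; the gripper's body (75 mm by 180 mm) begins 59 mm behind the grasp point.
Start: joints at [-1.213, 0.491, 1.559, -0, 1.092, -0.106], TCP at [279.618, -558.982, 214.661] pointing down, gripper open.
Joint ranges: [-3.1, 3.1], [-0.84, 2.19], [0.05, 2.79], [-1.13, 4.28], [0.06, 2.93], [-2.69, 2.69]. Speed limits (rad/s): [2.22, 2.22, 2.79, 3.14, 3.14, 3.14].

### API

Orientations are given as [roll, pitch, yaw] about the fixed x, y, z axes, in that order (R = Rz(yaw) Ry(pitch) Rx(roll)).
In Python, from cell import readout, read_camera, env, nets gives the robot as it stands.
- The arm moves only by the tool apply_moves, never from a script. Its argument "increments" is a list of rows, each a list of 3 entries, a list of its own where there are three numbers: the shift along the tool's x, y, z in cm, then the turn, a rotation vector about the tool's x, y, z in degrees, then the finger opening in cm, from 0 to 9.51. A call has exactly 5 rows; each row shifts and turns the pose as measured when the row begins, along the tool's axes as they then stand; what a row does not reach is not made up. A row lasts 1/8 s, in which the tool goes at most 62.5 mm and 10.7 degrees, less where a joint would pass 70% of its speed; a pose out of reach is approached as far as the arm can. A call with a gripper value outside its range is refused whole. The fingers move at their own pace and stop on an object; the grip force is fixed at half the most. Time passes only in rows, so rows that do not move let the fingers close, or fill a call up. It gives the time, the measured TCP pose, the force and the opening at its end, in the units of the state.
- readout.state(): the state, without advancing time (a new reading comes with each control period).
- read_camera(name): name is "scene" or "top" or "wrist"; returns a dict with "img" (420x560x3 uint8, red, green, blue), "vfov" (degrees; the focal length in pixels is half the picture's height over the tangent of half this angle, whatever the lens; pixels are square), "cx", "cy" (the principal point, pixels), "rvec" (rotation vector, rad) and "tvec" (3), from world to camera coordinates, as OpenCV has them; the wrist camera has in their place "mount" (4x4, takes a point from camera to tool coordinates, whose origin is the TCP and whose axes are the tool frame's). Camera axes: x right, y down, z forward; pixel columns grow to the right and rows downward; lengths in mm; the calibration is good to about 2 mm. A picture is of the moment at which its call begins: read the wrist's pose just before it. There is no depth.
- env.job_done(): hands the job in, once; it reports no verdict.
Trained networks look in a picture, given as the dict that the camera call returned (one of the last four; its "shot" number tells which), for a name from the list of things; names that differ only in an ending like _2 or _b are one class to them, and where a whole thing is asked for, a point or a joint stands for the part that bears it (a point fixed in the world has none). Each returns a list of dicts, best first, with "confidence" (0 to 1); they miss things now and then, are a little off and sometimes report something else, mostly with a low value. They report only what shows in the picture. A call takes as long as a camera call. They do not tell look-alikes from the thing itself.
- nets.look_for(picture, thing): "point" ([x, y, z] in mm, in the coordinates of the camera as it stood for that picture, good to about 4 mm: the middle of the surface that is visible of it).
- nets.mark_of(picture, thing): "point" ([x, y, z] in mm, in the coordinates of the camera as it stood for that picture, good to about 4 mm: a listed point, or the origin of a listed thing).
The state is a dict: "t": time; "joints": joint angles; "qvel": joint speeds; "tau": joint torques, N m; "eef_pos": TCP position; "tcp_rot": TCP orientation; "ft_force": force on the tool from outside, world axes, zero at the start; "moment": the same for the moment, N m; "opening": opening from 0.0 (shut) to 1.0 (fully open).
Only numpy, scipy, OpenCV 4.12 (cv2) and the standard library are available. Lean on these libraries where they do the work, as an engineer would, in place of code of your own. Each camera call takes 0.05 s, during which the arm holds its last target. There are 200 camera calls.

## Working session

There is one attempt and no reset: what is moved stays moved. The work goes in short steps, Python scripts to look and compute and a tool call to move; the robot and the scene stay as the last step left them, time stands still between calls to the robot, and variables do not carry over. Pictures are saved under pics/ and viewed, about 8 in all and at most 12, crops included, and the job is handed in when it is done.

Besides the shell and the picture viewer there is one more tool, called after ">>>" by a JSON object that holds its "api" and its "payload", one argument or row to a line. apply_moves: Moves the arm, as the interface text tells. Its arguments: {"type":"object","properties":{"increments":{"type":"array"}},"required":["increments"]}

```bash
ls; mkdir -p pics
cat > h.py <<'E'
import numpy as np, cv2
from scipy.spatial.transform import Rotation as R
from cell import readout, read_camera, env, nets
def cam2w(p,pt,st=None):
    pt=np.array(pt)
    if 'mount' in p:
        q=(np.array(p['mount'])@np.r_[pt,1])[:3]
        return R.from_euler('xyz',st['tcp_rot']).as_matrix()@q+np.array(st['eef_pos'])
    M=cv2.Rodrigues(np.array(p['rvec'],float))[0]
    return M.T@(pt-np.array(p['tvec']).ravel())
def pix(p,pt):
    f=210/np.tan(np.radians(p['vfov'])/2); return (p['cx']+f*pt[0]/pt[2],p['cy']+f*pt[1]/pt[2])
def save(p,n,crop=None,s=1):
    i=p['img'][:,:,::-1]
    if crop: a,b,c,d=crop; i=i[b:d,a:c]
    cv2.imwrite('pics/'+n,cv2.resize(i,None,fx=s,fy=s,interpolation=cv2.INTER_CUBIC))
E
python3 - <<'E'
from h import *
s=readout.state(); print(s, env.grip_point_offset)
ims=[]
for n in ['scene','top']:
    p=read_camera(n); ims.append(p['img'])
    for t in ['gate_bar','gate_knuckle','pin_line','spare_bar']:
        for d in nets.mark_of(p,t): print(n,t,round(d['confidence'],2),cam2w(p,d['point']).round(),np.round(pix(p,d['point'])))
    save(p,n+'0.png',None,1.4)
E
```

```text
pics
{'t': 0.0, 'joints': array([-1.21261226e+00,  4.91585473e-01,  1.55944729e+00, -8.49162207e-06,
        1.09167235e+00, -1.05605635e-01]), 'qvel': array([-0.00045369, -0.0005393 , -0.00136807,  0.0013753 , -0.00010277,
        0.00049781]), 'tau': array([-2.14546228e-03, -6.12647223e+01, -2.58177495e+01,  6.91601657e-02,
        4.83653520e-02, -1.07395133e-04]), 'eef_pos': array([ 279.52031806, -558.74803807,  214.04638667]), 'tcp_rot': array([-1.57190338e+00,  1.09774125e-04, -2.67779909e+00]), 'ft_force': array([-0.88470691, -0.37099774, -0.44804509]), 'moment': array([ 0.00882742,  0.01826353, -0.01380142]), 'opening': 0.9991481045865749} 18.8
scene gate_bar 0.65 [ 422. -171.   88.] [234. 203.]
scene gate_bar 0.65 [ 283. -372.   88.] [148. 181.]
scene gate_knuckle 0.93 [446. -90.  74.] [268. 209.]
scene gate_knuckle 0.9 [ 355. -335.   81.] [164. 198.]
scene gate_knuckle 0.81 [265.  57.  83.] [305. 158.]
scene pin_line 0.81 [586. 211. 134.] [411. 209.]
scene spare_bar 0.94 [ 640. -183.   88.] [245. 271.]
top gate_bar 0.84 [ 420. -170.   91.] [321. 212.]
top gate_bar 0.62 [345.  35.  95.] [243. 238.]
top gate_knuckle 0.9 [263.  58.  80.] [234. 270.]
top gate_knuckle 0.78 [449. -90.  79.] [291. 201.]
top pin_line 0.89 [585. 211. 136.] [177. 144.]
top spare_bar 0.92 [ 643. -181.   95.] [326. 130.]
```

View pics/scene0.png

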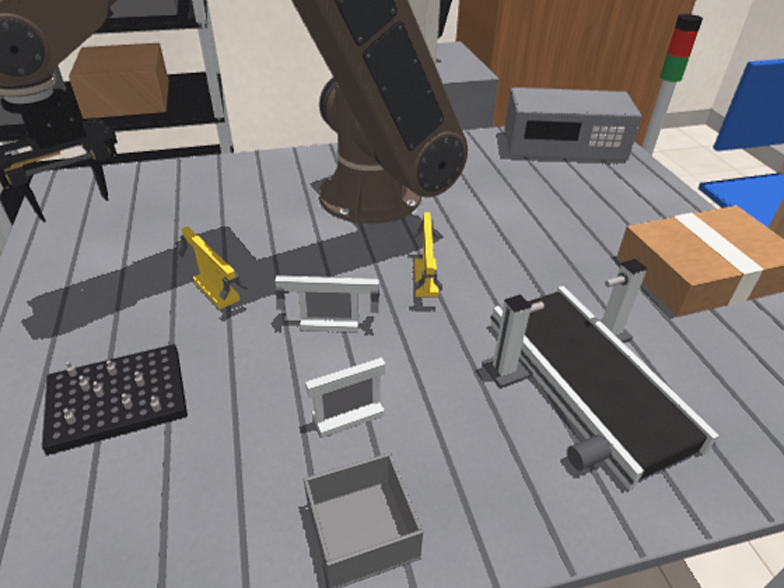

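View pics/top0.png

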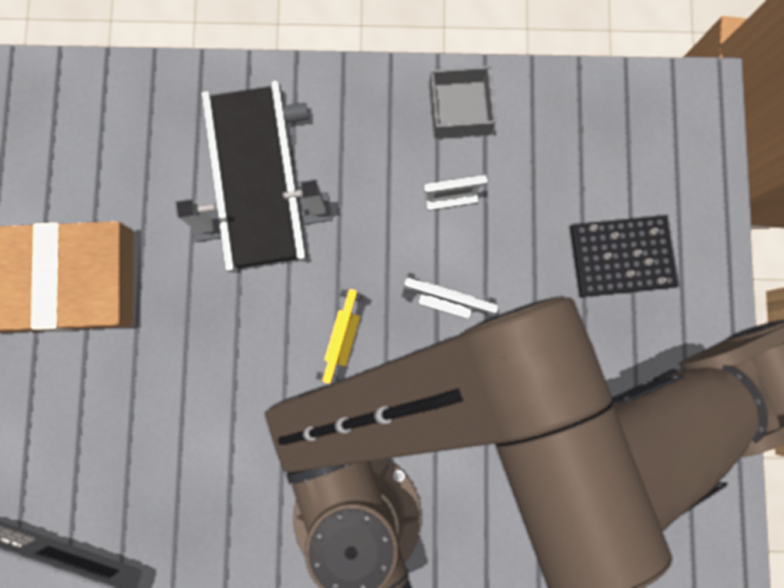

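The gate is the silver-barred panel at scene (327,288), because it has dark knuckles at both ends. The look-alikes are two yellow ones at (210,265) and (427,255), which are excluded, and the spare at (345,385), which has a short bar and no knuckles. I'll move above the gate and confirm from close by.

```bash
cat >> h.py <<'E'
def plan(pos,jaw,n,st=None):
    """rows to reach TCP pos, tool down, jaw(z) axis at world angle jaw deg (mod 180 nearest)"""
    st=st or readout.state(); Rc=R.from_euler('xyz',st['tcp_rot']); p=np.array(st['eef_pos'])
    zc=Rc.as_matrix()[:,2]; j0=np.degrees(np.arctan2(zc[1],zc[0]))
    d=(jaw-j0+90)%180-90; jt=np.radians(j0+d)
    z=np.array([np.cos(jt),np.sin(jt),0]); y=np.array([0,0,-1.]); x=np.cross(y,z)
    Rt=R.from_matrix(np.c_[x,y,z]); rv=(Rc.inv()*Rt).as_rotvec()/n
    for k in range(n):
        s=Rc.inv().apply((np.array(pos)-p)/n)/10
        print('shift',s.round(2),'rot',np.degrees(rv).round(2)); Rc=Rc*R.from_rotvec(rv)
    print('dyaw',d,'joints',np.round(st['joints'],2))
E
python3 -c "
from h import *
plan([421,-171,240],-17,10)"
```

```text
shift [-3.   -0.25 -2.84] rot [ 0.   -4.64 -0.  ]
shift [-3.22 -0.25 -2.59] rot [ 0.   -4.64 -0.  ]
shift [-3.42 -0.25 -2.32] rot [ 0.   -4.64 -0.  ]
shift [-3.59 -0.25 -2.03] rot [ 0.   -4.64 -0.  ]
shift [-3.75 -0.25 -1.73] rot [ 0.   -4.64 -0.  ]
shift [-3.88 -0.25 -1.43] rot [ 0.   -4.64 -0.  ]
shift [-3.98 -0.25 -1.11] rot [ 0.   -4.64 -0.  ]
shift [-4.05 -0.25 -0.78] rot [ 0.   -4.64 -0.  ]
shift [-4.1  -0.25 -0.45] rot [ 0.   -4.64 -0.  ]
shift [-4.13 -0.25 -0.12] rot [ 0.   -4.64 -0.  ]
dyaw 46.42583663572546 joints [-1.21  0.49  1.56 -0.    1.09 -0.11]
```

>>> {"api": "apply_moves", "payload": {
  "increments": [
    [[-3.0,-0.25,-2.8],[0,-4.6,0],9.5],
    [[-3.2,-0.25,-2.6],[0,-4.6,0],9.5],
    [[-3.4,-0.25,-2.3],[0,-4.6,0],9.5],
    [[-3.6,-0.25,-2.0],[0,-4.6,0],9.5],
    [[-3.75,-0.25,-1.7],[0,-4.6,0],9.5]
  ]
}}

```text
t: 1.12
eef_pos: [350.9, -362.4, 226.8]
tcp_rot: [-1.57, -0.0, -2.268]
ft_force: [0.9, -0.3, 0.1]
opening: 0.997
```

>>> {"api": "apply_moves", "payload": {
  "increments": [
    [[-3.9,-0.25,-1.4],[0,-4.6,0],9.5],
    [[-4.0,-0.25,-1.1],[0,-4.6,0],9.5],
    [[-4.0,-0.25,-0.8],[0,-4.6,0],9.5],
    [[-4.1,-0.25,-0.5],[0,-4.6,0],9.5],
    [[-4.1,-0.25,-0.1],[0,-4.6,0],9.5]
  ]
}}

```text
t: 1.75
eef_pos: [421.3, -161.8, 240.5]
tcp_rot: [-1.568, -0.001, -1.854]
ft_force: [0.6, -0.3, 0.4]
opening: 0.999
```

```bash
cat > look.py <<'E'
from h import *
import sys
s=readout.state(); print(np.round(s['eef_pos'],1),np.round(s['tcp_rot'],3),np.round(s['qvel'],2),s['t'])
p=read_camera('wrist')
for t in sys.argv[2:]:
    for d in nets.mark_of(p,t): print(t,round(d['confidence'],2),cam2w(p,d['point'],s).round(1),np.round(pix(p,d['point'])))
save(p,sys.argv[1],None,1.3)
np.savez(sys.argv[1]+'.npz',img=p['img'],pos=s['eef_pos'],rot=s['tcp_rot'],mount=p['mount'],k=[p['vfov'],p['cx'],p['cy']])
E
python3 look.py w1.png gate_bar gate_knuckle spare_bar; python3 -c "
from h import *
plan([421,-171,240],-17,3)"
```

```text
[ 421.3 -161.8  240.5] [-1.568e+00 -1.000e-03 -1.854e+00] [ 0.74 -0.06  0.02  0.    0.04  0.08] 1.75
gate_bar 0.7 [343.3  34.9  96.7] [128.  14.]
gate_bar 0.65 [ 423.4 -173.1   90.9] [282. 209.]
gate_knuckle 0.96 [267.4  54.9  85. ] [47. 21.]
gate_knuckle 0.8 [442.7 -87.5  79.8] [277. 121.]
gate_knuckle 0.56 [ 352.9 -333.8   80.7] [263. 345.]
spare_bar 0.84 [ 642.  -179.2   96.6] [499. 156.]
shift [0.27 0.01 0.07] rot [-0.05  0.23  0.02]
shift [0.26 0.01 0.07] rot [-0.05  0.23  0.02]
shift [0.26 0.01 0.07] rot [-0.05  0.23  0.02]
dyaw -0.7042557183162614 joints [-0.51  0.21  1.93 -0.    1.   -0.23]
```

>>> {"api": "apply_moves", "payload": {
  "increments": [
    [[0.4,0,0.1],[0,0.2,0],9.5],
    [[0.3,0,0.1],[0,0.2,0],9.5],
    [[0,0,0],[0,0,0],9.5],
    [[0,0,0],[0,0,0],9.5],
    [[0,0,0],[0,0,0],9.5]
  ]
}}

```text
t: 2.58
eef_pos: [420.3, -173.4, 240.0]
tcp_rot: [-1.569, -0.001, -1.868]
ft_force: [0.1, -0.1, -0.1]
opening: 1.0
```

```bash
sed -i "s#save(p,sys.argv\[1\],None,1.3)#save(p,sys.argv[1],None,1.4)#" look.py; python3 look.py w2.png gate_bar gate_knuckle spare_bar
```

```text
[ 420.3 -173.4  240. ] [-1.569e+00 -1.000e-03 -1.868e+00] [-0.  0. -0.  0. -0. -0.] 2.575
gate_bar 0.95 [ 421.8 -172.8   91.5] [279. 198.]
gate_bar 0.9 [344.3  33.9  96.2] [123.   3.]
gate_knuckle 0.71 [443.  -87.5  78.6] [274. 109.]
gate_knuckle 0.6 [ 355.2 -335.    81.4] [265. 338.]
gate_knuckle 0.58 [265.4  56.1  84. ] [38. 10.]
spare_bar 0.96 [ 641.6 -178.3   92.7] [496. 139.]
```

View pics/w2.png

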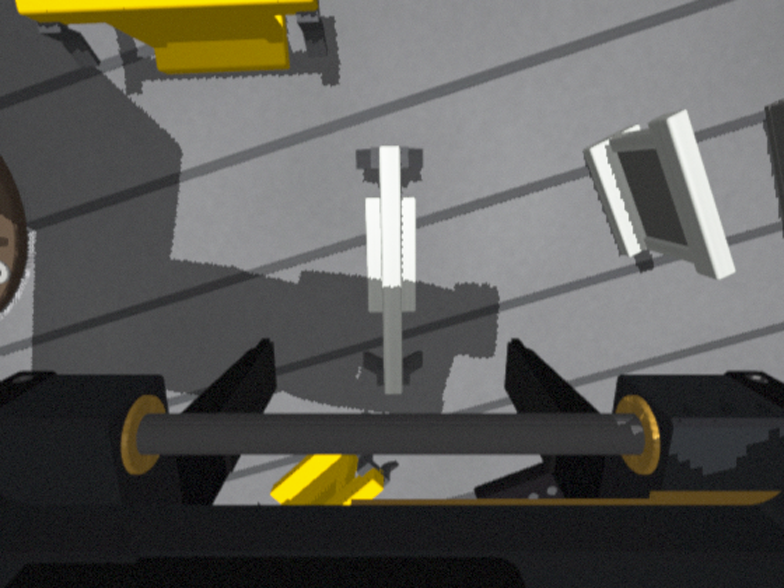

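The wrist view confirms it. The silver bar runs vertically from (390,147) to (393,393), with a dark knuckle at each end at (390,165) and (392,370). The plain short-bar spare is at right (655,195). I'll compute the bar line on its top plane.

```bash
cat >> h.py <<'E'
def ray(f,u,v,z):
    d=np.load(f); fl=210/np.tan(np.radians(d['k'][0])/2); c=np.array([(u-d['k'][1])/fl,(v-d['k'][2])/fl,1])
    Rt=R.from_euler('xyz',d['rot']).as_matrix(); M=d['mount']
    o=Rt@M[:3,3]+d['pos']; w=Rt@M[:3,:3]@c; return o+w*(z-o[2])/w[2]
E
python3 - <<'E'
from h import *
f='w2.png.npz'
a=ray(f,390/1.4,147/1.4,104);b=ray(f,393.5/1.4,393/1.4,104)
print(a,b,(a+b)/2,np.linalg.norm(a-b),np.degrees(np.arctan2((a-b)[1],(a-b)[0]))-90)
plan([421,-172,85],-16.5,4)
E
```

```text
[448.34576884 -86.26672131 104.        ] [ 398.84129898 -256.51179579  104.        ] [ 423.59353391 -171.38925855  104.        ] 177.29658180741936 -16.213562586502462
shift [-0.04  3.88 -0.  ] rot [-0.03 -0.13  0.02]
shift [-0.04  3.88 -0.  ] rot [-0.03 -0.13  0.02]
shift [-0.04  3.88  0.  ] rot [-0.03 -0.13  0.02]
shift [-0.03  3.88  0.  ] rot [-0.03 -0.13  0.02]
dyaw 0.5288367234198006 joints [-0.54  0.22  1.92 -0.    1.   -0.24]
```

>>> {"api": "apply_moves", "payload": {
  "increments": [
    [[-0.1,3.5,0.1],[0,-0.4,0],9.5],
    [[-0.1,4.0,0.05],[0,-0.4,0],9.5],
    [[0,4.0,0],[0,0,0],9.5],
    [[0,3.0,0],[0,0,0],9.5],
    [[0,1.0,0],[0,0,0],9.5]
  ]
}}

```text
t: 3.4
eef_pos: [424.4, -172.4, 82.4]
tcp_rot: [-1.564, -0.003, -1.853]
ft_force: [-0.2, -0.4, 0.5]
opening: 1.0
```

```bash
python3 -c "
from h import *
plan([422.5,-172,73.5],-16.2,2)"
```

```text
shift [ 0.01  0.44 -0.1 ] rot [-0.21  0.03  0.07]
shift [ 0.01  0.44 -0.1 ] rot [-0.21  0.03  0.07]
dyaw -0.05301632606779094 joints [-0.53  0.46  2.1  -0.    0.57 -0.25]
```

>>> {"api": "apply_moves", "payload": {
  "increments": [
    [[0,0.5,-0.1],[-0.2,0,0.1],9.5],
    [[0,0.3,-0.1],[-0.2,0,0.1],4],
    [[0,0,0],[0,0,0],3],
    [[0,0,0],[0,0,0],2.5],
    [[0,0,0],[0,0,0],2.5]
  ]
}}

```text
t: 4.03
eef_pos: [423.6, -172.4, 76.3]
tcp_rot: [-1.567, 0.0, -1.852]
ft_force: [0.5, -0.4, -1.0]
opening: 0.633
```

>>> {"api": "apply_moves", "payload": {
  "increments": [
    [[0,0,0],[0,0,0],2],
    [[0,0,0],[0,0,0],1],
    [[0,0,0],[0,0,0],0.5],
    [[0,0,0],[0,0,0],0.5],
    [[0,0,0],[0,0,0],0.5]
  ]
}}

```text
t: 4.65
eef_pos: [423.6, -172.4, 76.5]
tcp_rot: [-1.567, 0.0, -1.852]
ft_force: [0.4, 0.5, -3.9]
opening: 0.144
```

```bash
python3 -c "
from h import *
plan([422.5,-172,73.5],-16.2,1); print(readout.state()['opening'])"
```

```text
shift [-0.01  0.3  -0.11] rot [-0.21  0.07 -0.01]
dyaw -0.06920712331060486 joints [-0.53  0.47  2.1   0.    0.56 -0.25]
0.14420405653317642
```

>>> {"api": "apply_moves", "payload": {
  "increments": [
    [[0,-1.5,0],[0,0,0],0.5],
    [[0,-3.5,0],[0,0,0],0.5],
    [[0,-5,0],[0,0,0],0.5],
    [[0,-5,0],[0,0,0],0.5],
    [[0,-5,0],[0,0,0],0.5]
  ]
}}

```text
t: 5.28
eef_pos: [420.9, -171.2, 277.8]
tcp_rot: [-1.579, 0.003, -1.853]
ft_force: [0.8, -0.6, -3.9]
opening: 0.147
```

Run:
```python
from h import *
s=readout.state(); print(s['opening'],s['ft_force'])
plan([585,211,285],7,10)
# pin line refine by net on scene/top
for n in ['scene','top']:
    p=read_camera(n)
    for k in range(2):
        print(n,[(round(d['confidence'],2),cam2w(p,d['point']).round(1)) for d in nets.mark_of(p,'pin_line')])
    if n=='top': save(p,'t1.png',(120,100,260,205),5)
    np.savez(n+'1.npz',img=p['img'],k=[p['vfov'],p['cx'],p['cy']],rvec=p['rvec'],tvec=p['tvec'])
```

```text
0.14738697631063566 [ 0.77064244 -0.56546198 -3.94695494]
shift [-4.13 -0.06  0.51] rot [ 0.04 -2.31 -0.03]
shift [-4.1  -0.06  0.68] rot [ 0.04 -2.31 -0.03]
shift [-4.07 -0.07  0.84] rot [ 0.04 -2.31 -0.03]
shift [-4.04 -0.07  1.01] rot [ 0.04 -2.31 -0.03]
shift [-3.99 -0.07  1.17] rot [ 0.04 -2.31 -0.03]
shift [-3.94 -0.07  1.33] rot [ 0.04 -2.31 -0.03]
shift [-3.88 -0.07  1.49] rot [ 0.04 -2.31 -0.03]
shift [-3.82 -0.07  1.64] rot [ 0.04 -2.31 -0.03]
shift [-3.75 -0.07  1.8 ] rot [ 0.04 -2.31 -0.03]
shift [-3.68 -0.07  1.95] rot [ 0.04 -2.31 -0.03]
dyaw 23.14146314013894 joints [-0.53  0.18  1.86  0.    1.11 -0.25]
scene [(0.94, array([585.6, 212.4, 132.8]))]
scene [(0.94, array([585.6, 212.4, 132.8]))]
top [(0.88, array([590.5, 209. , 135.9]))]
top [(0.88, array([590.5, 209. , 135.9]))]
```

View pics/t1.png

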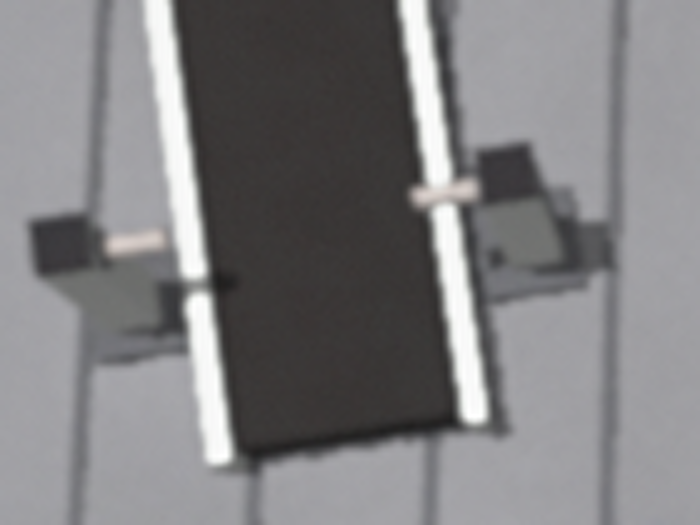

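The pins appear at crop (105,245)–(165,239) on the left and (411,196)–(480,188) on the right. I'll project these onto z=135.

Run:
```python
from h import *
d=np.load('top1.npz'); fl=210/np.tan(np.radians(d['k'][0])/2); M=cv2.Rodrigues(d['rvec'])[0]; o=-M.T@d['tvec'].ravel()
def pr(x,y,z=135):
    w=M.T@np.array([(120+(x-2)/5-d['k'][1])/fl,(100+(y-2)/5-d['k'][2])/fl,1]); return o+w*(z-o[2])/w[2]
a,b,c,e=pr(105,245),pr(165,239),pr(411,196.5),pr(480,188)
for q in (a,b,c,e):print(q.round(1))
print((b+c)/2,np.linalg.norm(b-c))
g=(a+b-c-e); print('yaw',np.degrees(np.arctan2(g[1],g[0]))-90)
for s in [(150,5,213,445),(405,5,475,415)]:
    g=pr(*s[:2],45)-pr(*s[2:],45); print('belt yaw',np.degrees(np.arctan2(g[1],g[0])))
```

```text
[571.1 305.1 135. ]
[574.9 274.2 135. ]
[600.  147.4 135. ]
[605.3 111.6 135. ]
[587.45691197 210.79548688 135.        ] 129.27872732155637
yaw 10.496464517155431
belt yaw 10.759371150596419
belt yaw 11.480340353503927
```

>>> {"api": "apply_moves", "payload": {
  "increments": [
    [[-4.1,-0.1,0.5],[0,-2.4,0],0.5],
    [[-4.1,-0.1,0.7],[0,-2.4,0],0.5],
    [[-4.1,-0.1,0.8],[0,-2.4,0],0.5],
    [[-4.0,-0.1,1.0],[0,-2.4,0],0.5],
    [[-4.0,-0.1,1.2],[0,-2.4,0],0.5]
  ]
}}

```text
t: 6.2
eef_pos: [501.3, 23.9, 271.5]
tcp_rot: [-1.595, 0.008, -1.642]
ft_force: [0.2, -0.5, -3.4]
opening: 0.15
```

>>> {"api": "apply_moves", "payload": {
  "increments": [
    [[-3.9,-0.1,1.3],[0,-2.4,0],0.5],
    [[-3.9,-0.1,1.5],[0,-2.4,0],0.5],
    [[-3.8,-0.1,1.6],[0,-2.4,0],0.5],
    [[-3.7,-0.1,1.8],[0,-2.4,0],0.5],
    [[0,0,0],[0,0,0],0.5]
  ]
}}

```text
t: 6.82
eef_pos: [564.3, 184.1, 263.8]
tcp_rot: [-1.611, 0.012, -1.466]
ft_force: [0.7, -1.2, -4.6]
opening: 0.144
```

```bash
python3 look.py w3.png pin_line gate_bar gate_knuckle; python3 -c "
from h import *
plan([586,211,275],7.5,3)"
```

```text
[564.3 184.1 263.8] [-1.611  0.012 -1.466] [-0.02  0.01  0.04 -0.02 -0.   -0.  ] 6.825
pin_line 0.81 [587.9 208.4 139. ] [311. 184.]
gate_bar 0.62 [344.9  37.   94.7] [ 92. 294.]
gate_bar 0.6 [568.  184.4 281.4] [283. 271.]
gate_knuckle 0.82 [263.7  58.6  86.1] [ 30. 268.]
gate_knuckle 0.78 [553.5 273.  269.5] [274.  93.]
shift [-0.92 -0.34  0.82] rot [ 0.74 -0.57 -0.23]
shift [-0.91 -0.33  0.84] rot [ 0.74 -0.57 -0.23]
shift [-0.9  -0.32  0.85] rot [ 0.74 -0.57 -0.23]
dyaw 1.6971112689699765 joints [0.19 0.41 1.55 0.02 1.22 0.09]
```

View pics/w3.png

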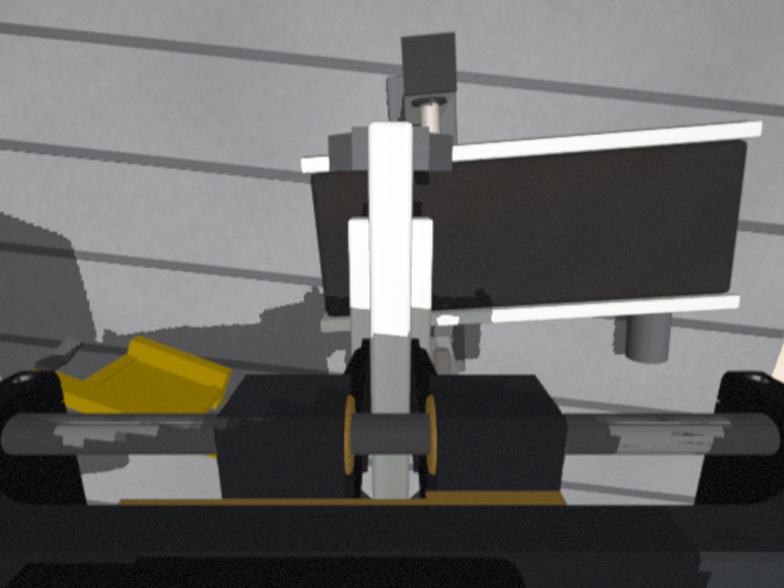

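```bash
python3 -c "
from h import *
plan([587,210.5,255],10.7,3)"
```

```text
shift [-0.89  0.33  0.88] rot [ 0.73 -1.64 -0.25]
shift [-0.87  0.33  0.9 ] rot [ 0.73 -1.64 -0.25]
shift [-0.84  0.34  0.92] rot [ 0.73 -1.64 -0.25]
dyaw 4.897111268969979 joints [0.19 0.41 1.55 0.02 1.22 0.09]
```

>>> {"api": "apply_moves", "payload": {
  "increments": [
    [[-0.9,0.3,0.9],[0.8,-1.7,-0.3],0.5],
    [[-0.9,0.3,0.9],[0.8,-1.7,-0.3],0.5],
    [[-0.8,0.3,0.9],[0.7,-1.6,-0.2],0.5],
    [[0,0,0],[0,0,0],0.5],
    [[0,0,0],[0,0,0],0.5]
  ]
}}

```text
t: 7.65
eef_pos: [588.6, 211.3, 255.2]
tcp_rot: [-1.566, -0.002, -1.378]
ft_force: [-0.2, -0.0, -3.5]
opening: 0.144
```

```bash
python3 look.py w4.png pin_line gate_bar gate_knuckle; python3 -c "
from h import *
plan([587,210.5,255],10.7,1)"
```

```text
[588.6 211.3 255.2] [-1.566 -0.002 -1.378] [ 0.  0. -0.  0. -0. -0.] 7.65
gate_bar 0.97 [586.7 213.4 274.1] [275. 268.]
gate_bar 0.73 [346.4  35.5  93.5] [ 46. 302.]
gate_bar 0.3 [571.1 293.1 256.9] [275. 106.]
gate_knuckle 0.95 [570.8 295.4 260.3] [275. 101.]
shift [ 0.02  0.04 -0.17] rot [-0.28  0.31  0.11]
dyaw -0.3103582712697204 joints [ 0.24  0.45  1.51 -0.    1.17  0.05]
```

View pics/w4.png

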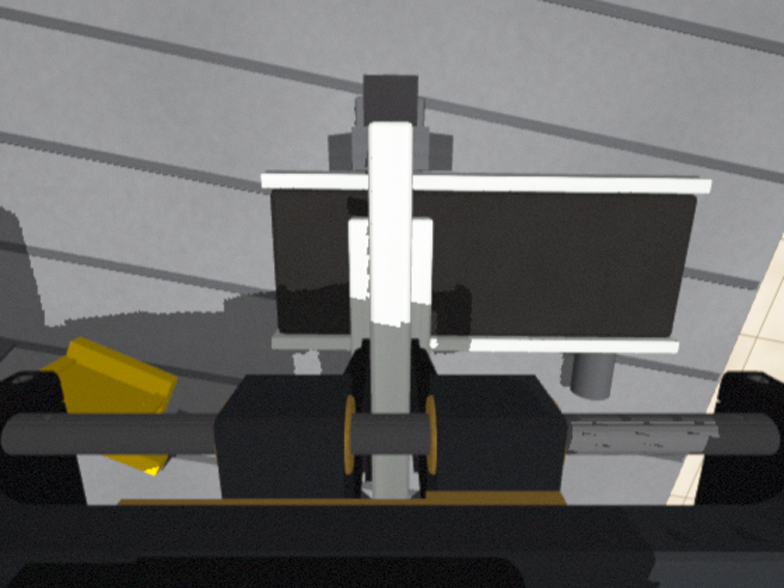

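The far post's cap (363–418, 75–122) is centred at column 390.5, in line with the bar at column 391. The conveyor rails slope about 0.7°, so yaw is nearly right. I'll check the cap position numerically.

Run:
```python
from h import *
f='w4.png.npz'
yaw=np.radians(10.4); Y=np.array([-np.sin(yaw),np.cos(yaw)]);X=np.array([np.cos(yaw),np.sin(yaw)])
n=ray(f,391.2/1.4,122/1.4,158); fa=ray(f,390.2/1.4,75.5/1.4,158); print(n,fa)
for c in ([587.5,210.8],[587.9,208.4],[585.6,212.4]):
    print('cap rel pin est: x',(n[:2]-c)@X,'y',(n[:2]-c)@Y)
print('pin centre from cap',n[:2]-100*Y)
b=ray(f,391/1.4,123/1.4,255.2+15.5+12); s=np.load(f); print('bar far end',b,'centre',b[:2]-89.5*Y)
```

```text
[570.70405977 312.14894506 158.        ] [565.60062377 335.41006175 158.        ]
cap rel pin est: x 1.7754172949496376 y 102.71591973593641
cap rel pin est: x 1.8152346552256509 y 105.14869892398876
cap rel pin est: x 3.355372457094154 y 100.79921900665894
pin centre from cap [588.75597429 213.79179798]
bar far end [572.07017609 299.41125159 282.7       ] centre [588.22663959 211.38160495]
```

>>> {"api": "apply_moves", "payload": {
  "increments": [
    [[-0.1,1.5,0],[-0.2,0.5,0.1],0.5],
    [[0,2.0,0],[-0.1,0,0],0.5],
    [[0,2.0,0],[0,0,0],0.5],
    [[0,1.5,0],[0,0,0],0.5],
    [[0,0,0],[0,0,0],0.5]
  ]
}}

```text
t: 8.48
eef_pos: [587.8, 211.4, 180.4]
tcp_rot: [-1.573, 0.0, -1.39]
ft_force: [-0.4, -0.6, -3.5]
opening: 0.142
```

```bash
python3 look.py w5.png pin_line gate_bar gate_knuckle
python3 - <<'E'
from h import *
plan([588.3,211.9,172],10.4,1)
p=read_camera('scene')
for t in ['gate_bar','gate_knuckle','pin_line']:
    for d in nets.mark_of(p,t): print(t,round(d['confidence'],2),cam2w(p,d['point']).round(1),np.round(pix(p,d['point'])))
save(p,'s5.png',(320,100,500,235),4)
E
```

```text
[587.8 211.4 180.4] [-1.573  0.    -1.39 ] [-0.   -0.01 -0.01  0.    0.    0.  ] 8.475
gate_bar 0.89 [586.1 212.2 198. ] [275. 269.]
gate_bar 0.22 [572.  295.6 183.4] [277. 102.]
gate_knuckle 0.76 [570.8 295.2 186.4] [274. 102.]
gate_knuckle 0.22 [587.5 211.2 198. ] [277. 272.]
shift [-0.02  1.06 -0.03] rot [-0.07 -0.04 -0.02]
dyaw 0.03672560589413365 joints [0.24 0.52 1.59 0.   1.02 0.06]
gate_bar 0.86 [ 282.8 -373.8   85. ] [147. 182.]
gate_bar 0.76 [344.9  38.6  91.5] [307. 173.]
gate_bar 0.68 [585.9 210.3 190.9] [417. 189.]
gate_knuckle 0.89 [ 355.4 -334.3   80.9] [164. 198.]
gate_knuckle 0.85 [578.3 291.8 181. ] [447. 185.]
gate_knuckle 0.6 [266.7  58.2  80.9] [305. 159.]
```

View pics/s5.png

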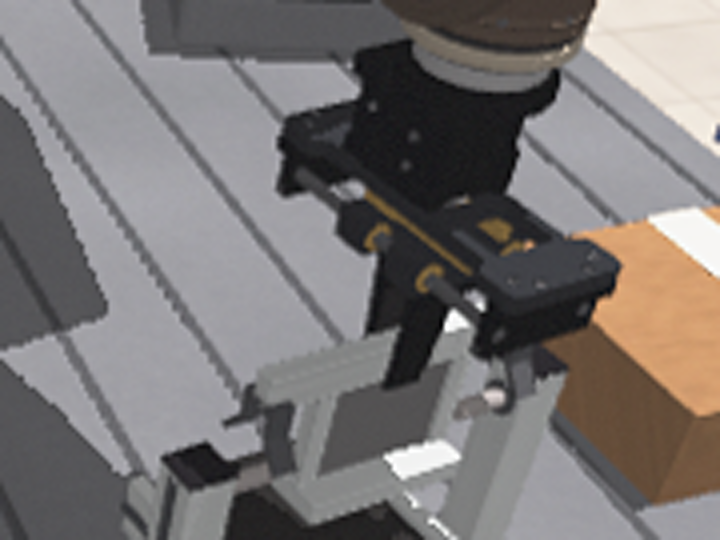

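The gate hangs level between the posts, with the knuckles at crop (270,415) and (520,370) just above the pins at (250,468) and (480,402). I'll continue down slowly.

>>> {"api": "apply_moves", "payload": {
  "increments": [
    [[0,0.9,0],[0,0,0],0.5],
    [[0,0.9,0],[0,0,0],0.5],
    [[0,0.6,0],[0,0,0],0.5],
    [[0,0.3,0],[0,0,0],0.5],
    [[0,0,0],[0,0,0],0.5]
  ]
}}

```text
t: 9.5
eef_pos: [588.3, 211.6, 153.2]
tcp_rot: [-1.57, 0.0, -1.39]
ft_force: [-0.1, -0.1, -3.0]
opening: 0.147
```

>>> {"api": "apply_moves", "payload": {
  "increments": [
    [[0,0.4,0],[0,0,0],0.5],
    [[0,0.4,0],[0,0,0],0.5],
    [[0,0.3,0],[0,0,0],0.5],
    [[0,0.2,0],[0,0,0],0.5],
    [[0,0,0],[0,0,0],0.5]
  ]
}}

```text
t: 10.12
eef_pos: [588.5, 211.7, 139.7]
tcp_rot: [-1.57, 0.0, -1.39]
ft_force: [0.5, -0.9, -3.8]
opening: 0.145
```

```bash
python3 -c "
from h import *
s=readout.state();print(s['ft_force'],s['moment'])
plan([588.3,211.9,138],10.4,1)"
```

```text
[ 0.47570483 -0.94326363 -3.84809315] [-0.02968816 -0.12558249 -0.01755689]
shift [-0.02  0.17 -0.02] rot [-0.06 -0.04 -0.02]
dyaw 0.036568454786589655 joints [0.24 0.57 1.64 0.   0.93 0.06]
```

Still only the gate's weight on the wrist. I'll go down the last 2–3 mm until contact.

>>> {"api": "apply_moves", "payload": {
  "increments": [
    [[0,0.2,0],[0,0,0],0.5],
    [[0,0.1,0],[0,0,0],0.5],
    [[0,0,0],[0,0,0],0.5],
    [[0,0,0],[0,0,0],0.5],
    [[0,0,0],[0,0,0],0.5]
  ]
}}

```text
t: 10.75
eef_pos: [588.7, 211.7, 137.6]
tcp_rot: [-1.568, 0.001, -1.39]
ft_force: [-1.0, -0.5, -1.1]
opening: 0.148
```

Run:
```python
from h import *
s=readout.state();print(s['ft_force'],s['moment'])
p=read_camera('scene'); save(p,'s6.png',(320,100,500,235),4)
for t in ['gate_bar','gate_knuckle','pin_line']:
    for d in nets.mark_of(p,t): print(t,round(d['confidence'],2),cam2w(p,d['point']).round(1),np.round(pix(p,d['point'])))
```

```text
[-1.00593997 -0.52402632 -1.05453515] [0.00726157 0.00328259 0.01139997]
gate_bar 0.97 [ 286.  -372.3   88.4] [147. 182.]
gate_bar 0.92 [591.1 211.1 148.3] [414. 205.]
gate_bar 0.71 [344.5  37.1  90.7] [306. 173.]
gate_knuckle 0.84 [576.4 293.  135. ] [442. 200.]
gate_knuckle 0.79 [ 355.8 -333.    77.9] [165. 199.]
gate_knuckle 0.76 [265.   56.7  78.3] [304. 160.]
```

View pics/s6.png

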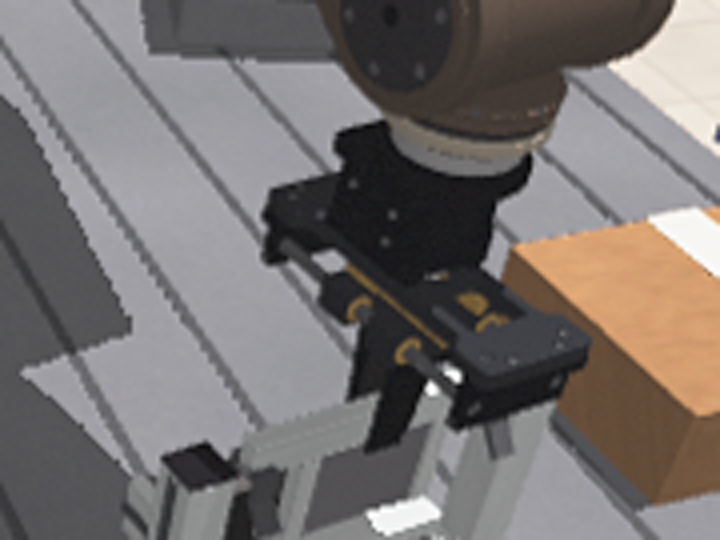

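The knuckles now cover both pins (crop (250,490) and (500,435)), and the wrist no longer carries the weight. The gate is seated at bar z of about 153, so I'll release it.

>>> {"api": "apply_moves", "payload": {
  "increments": [
    [[0,0,0],[0,0,0],2.0],
    [[0,0,0],[0,0,0],4.0],
    [[0,0,0],[0,0,0],6],
    [[0,0,0],[0,0,0],8],
    [[0,0,0],[0,0,0],8]
  ]
}}

```text
t: 11.58
eef_pos: [589.3, 211.9, 138.2]
tcp_rot: [-1.567, 0.001, -1.39]
ft_force: [-0.1, 0.2, -0.1]
opening: 0.573
```

>>> {"api": "apply_moves", "payload": {
  "increments": [
    [[0,-1,0],[0,0,0],8],
    [[0,-3,0],[0,0,0],8],
    [[0,-4,0],[0,0,0],8],
    [[0,-4,0],[0,0,0],8],
    [[0,-4,0],[0,0,0],8]
  ]
}}

```text
t: 12.2
eef_pos: [587.8, 211.4, 302.8]
tcp_rot: [-1.571, 0.0, -1.39]
ft_force: [0.3, -0.3, 0.3]
opening: 0.843
```

```bash
python3 look.py w7.png gate_bar gate_knuckle spare_bar
python3 - <<'E'
from h import *
for n in ['scene','top']:
    p=read_camera(n)
    if n=='scene': save(p,'s7.png',(320,130,500,265),4)
    for t in ['gate_bar','gate_knuckle','pin_line','spare_bar']:
        for d in nets.mark_of(p,t): print(n,t,round(d['confidence'],2),cam2w(p,d['point']).round(1),np.round(pix(p,d['point'])))
E
```

```text
[587.8 211.4 302.8] [-1.571  0.    -1.39 ] [-0.   -0.25 -0.49 -0.    0.73 -0.  ] 12.2
gate_bar 0.57 [589.5 212.9 156.4] [280. 199.]
gate_knuckle 0.67 [572.3 297.7 141.8] [278. 110.]
gate_knuckle 0.61 [265.1  55.6  85.1] [ 16. 258.]
scene gate_bar 0.79 [ 284.  -370.9   89.1] [148. 181.]
scene gate_bar 0.74 [586.7 208.4 146.3] [412. 205.]
scene gate_bar 0.56 [344.   33.9  89.7] [305. 173.]
scene gate_knuckle 0.92 [ 358.9 -335.    80. ] [164. 200.]
scene gate_knuckle 0.69 [266.1  60.7  78.8] [306. 160.]
scene pin_line 0.66 [576.8 295.  136.7] [443. 200.]
scene spare_bar 0.69 [ 638.2 -181.    88.7] [246. 270.]
top gate_bar 0.87 [ 277.8 -369.9   93. ] [398. 267.]
top gate_bar 0.78 [585.1 214.8 151.3] [174. 142.]
top gate_bar 0.73 [342.4  35.6  93.2] [243. 239.]
top gate_knuckle 0.94 [ 357.1 -331.    79.6] [381. 237.]
top gate_knuckle 0.69 [263.1  59.2  81.9] [233. 270.]
top pin_line 0.8 [590.2 208.1 136. ] [178. 142.]
top spare_bar 0.63 [ 641.6 -179.9   92.8] [326. 130.]
```

View pics/s7.png

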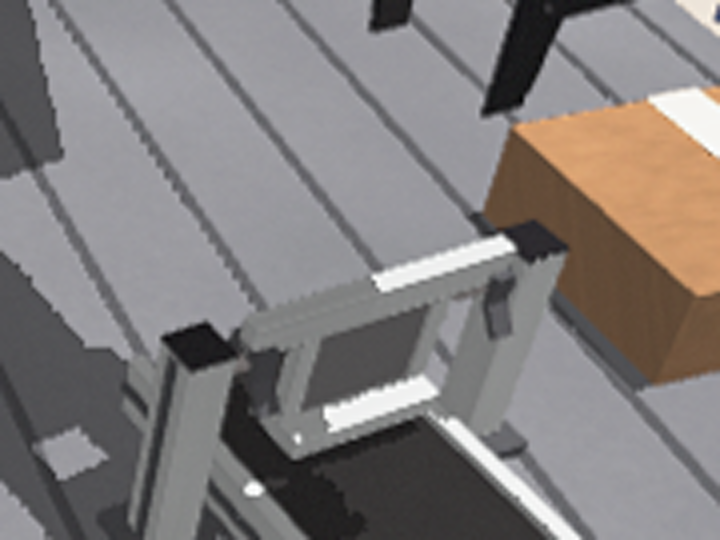

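View pics/w7.png

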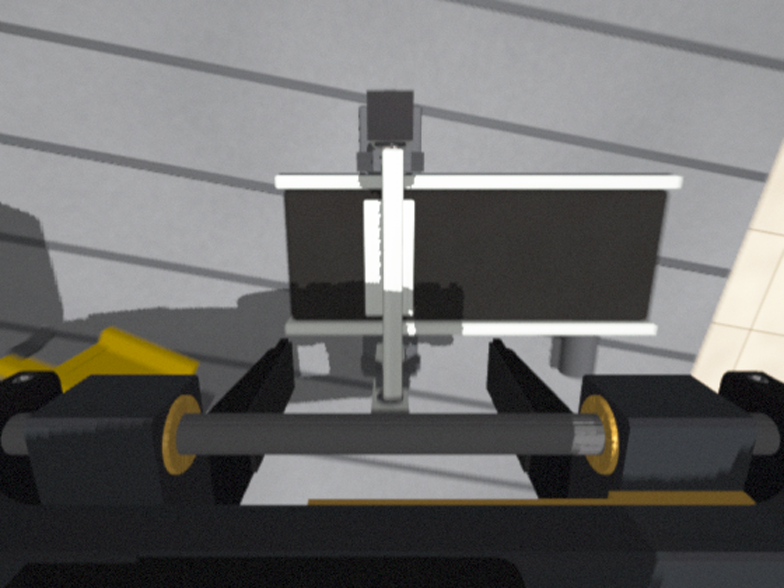

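The gate hangs upright between the posts. The bar is in line with both caps (w7: far cap column 390, bar column 393), the foot is over the belt, and the gripper is clear. I'll let it settle and then hand in.

>>> {"api": "apply_moves", "payload": {
  "increments": [
    [[0,0,0],[0,0,0],8],
    [[0,0,0],[0,0,0],8],
    [[0,0,0],[0,0,0],8],
    [[0,0,0],[0,0,0],8],
    [[0,0,0],[0,0,0],8]
  ]
}}

```text
t: 13.52
eef_pos: [588.0, 211.5, 300.3]
tcp_rot: [-1.572, 0.0, -1.39]
ft_force: [-0.7, -0.0, 0.2]
opening: 0.839
```

```bash
python3 -c "
from h import *
p=read_camera('top'); print([(d['confidence'],cam2w(p,d['point']).round(1)) for d in nets.mark_of(p,'gate_bar')])
print(readout.state()['ft_force']); print(env.job_done())"
```

```text
[(0.74, array([583. , 212.5, 152.2])), (0.69, array([ 276.6, -365. ,   93.7])), (0.59, array([340.7,  33.9,  95.3])), (0.17, array([591.9, 212.1, 134.5]))]
[ 0.0564717  -0.16702229 -0.0209259 ]
the job is handed in; nothing more can be done
None
```

The gate is back on the conveyor, hanging from both hinge pins. I gripped the silver gate across its bar, carried it over the conveyor and turned it to the pins (about 10.4°). I then lowered it until the weight came off the wrist, released it and backed off upward. The job was handed in at about 13.6 s; no verdict is reported.

**Last checks:**
- **Gate:** the pictures show it upright, with both knuckles over the pins and its bar in line with the posts. The bar centre reads about 152 mm high, which is 17 mm above the pin axis.
- **Robot:** the gripper is clear, with TCP about 300 mm up and wrist force near zero.
- **Spare panel:** it reads about (640, -180) mm, within about 5 mm of its first reading.

**Disagreements:**
- **Sideways position:** readings of the gate's x ranged from 583 to 590 mm, against pins at about 588 mm. The last reading, 583 mm, is 5 mm off, which is about the network's error and inside the 10 mm limit.
- **Wrong match:** one late scene picture labelled the far knuckle as the pin line; I ignored it.

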